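Start a square-head plug in a test manifold

TASK

The brass square-head plug in the manifold on the bench is only resting in its port and leans over. Take the T-handle socket driver out of its holder, put it over the plug's head and with it bring the plug upright, square to the block, before you turn it; then, keeping it square and pressing only gently, start the thread by turning the plug about a sixth of a turn (60 degrees) clockwise seen from above. Leave the driver standing on the plug; touch the plug only with the driver and leave the other things on the bench as they are.

Things in the scene. Friction and masses are not known exactly. Their poses are not given: they have to be found in the camera images.
- driver_grip (a point): Centre of the black crossbar of the loose T-handle driver: 70 mm long (x), 18 wide (y), 22 high (z), the driver's top; z is its axis, up from socket to crossbar. Below it a steel shaft, 14 mm in diameter, 42 long, then a steel socket 30 in diameter, 30 high; 92 mm and 0.18 to 0.28 kg in all. Starts standing upright in its holder at any yaw.
- driver_socket (a point): Centre of the open mouth of the driver's socket, its lower end, 81 mm below driver_grip along the driver's axis; same axes. The cavity is 19 mm square, sides along x and y, 12 mm deep: fully seated on the plug, this point is 12 mm below the plug's top.
- holder: Grey plastic holder block, 70 x 70 x 30 mm, fixed; origin at the centre of its underside. A square pocket, 33 mm wide and 18 mm deep, opens in the middle of its top.
- manifold: Fixed aluminium block 60 mm (x) x 200 mm (y) x 45 mm high (z); origin at the centre of its underside. Three ports in its top, at y = -60, 0 and +60 mm: two are closed by plugs already screwed in (heads 18 mm above the block), one holds the loose plug. A brass stub sticks 18 mm out of its +y end.
- port_mouth (a point): Centre of the mouth of the port that holds the loose plug, on the manifold's top face. The port's axis is vertical and goes through this point. The plug tilts about this point.
- plug_head (a point): Centre of the top of the loose brass plug, 26 mm from port_mouth along the plug's axis z (out of the port). x and y are square to the sides of its head, 16 mm square and 16 high with a 2 mm chamfer round the top; below it shows 10 mm of round stem, 17 mm in diameter. Leans 4 to 10 degrees at the start, any way.
- plug: The same loose plug, origin at port_mouth. It tilts about there up to 11 degrees each way against 0.04 N m and stays where left. A level socket over the port's axis, pressed on with 10 to 15 N, tends to square it, but it can stick leaning until the driver is eased sideways against the lean. Over 35 N harms it. Turning takes 0.06 N m; right-hand thread, 3 mm a turn. 0.08 kg.
- plug_turn (a joint): How far the loose plug is screwed in, in rad: 0 at the start, growing as it turns clockwise seen from above; 1.05 is a sixth of a turn. The fit of the socket has up to about 0.2 rad of play to either side.
- gel: Bystander: blue bottle, 52 mm in diameter, 120 mm high, origin at the centre of its base.
- meter: Bystander: white hand-held meter lying flat, 75 x 130 x 28 mm, origin at the centre of its underside.
- adaptor: Bystander: small steel adaptor, 32 mm in diameter, 30 mm high, origin at the centre of its base.
Things that resemble listed ones, but are neither listed nor needed, are in the scene too. What is shaped like the part that bears driver_grip but blue or red is not meant.

How it is judged:
By the outcome, as a careful person would: the job done as asked, in the order asked, and still so for the second after the job is handed in, with the robot touching nothing.
It also fails if it takes over 61 s, if anything falls off the work surface, if the arm or the gripper's body presses on something with over 40 N, if the wrist force passes 120 N, or if a joint passes its speed limit or range.

ROBOT

A 7-joint arm with a two-finger parallel gripper is mounted at the origin on the work surface. World frame = base frame: x ahead of the robot, y to its left, z up, the work surface at z = 0. Lengths are in m, angles in rad, forces in N, time in s.
With the tool pointing down it reaches from about 0.425 to 0.875 m from the base axis. Payload 4.7 kg.
Tool frame: the origin (TCP) lies midway between the tips of the shut fingers; the grasp point (between the pads) lies 19 mm behind it (ctrl.grip_depth is the distance from the TCP to the grasp point, in m); z points along the fingers, y is the direction in which the jaws open and shut (so a half turn about z gives the same grasp; the last joint's range is limited). The gripper opens to 87 mm and grips with 3 to 60 N. Pads are 19 mm wide; open, the fingers measure 117 mm over their backs; the gripper's body (75 mm by 190 mm) begins 51 mm behind the grasp point.
Start: joints at [-1.213, 0.321, -0.07, 1.45, 0.023, 1.371, -0.057], TCP at [0.219, 0.612, 0.191] pointing down, gripper open.
Joint ranges: [-2.86, 2.86], [-0.3, 2.09], [-1.38, 1.24], [0.06, 2.45], [-1.56, 4.7], [0.09, 2.05], [-2.69, 2.69]. Speed limits (rad/s): [2.57, 2.57, 3.14, 3.14, 3.14, 3.14, 3.14].

INTERFACE

Orientations are given as a rotation vector (axis times angle).
In Python, from bench import ctrl gives the robot as it stands. The module is installed in compiled form; this text tells all that it offers.
- The arm moves only by the shell command python3 -m inch 'ROWS' [FORCE]. ROWS is JSON, a list of rows, each a list of 5 numbers: the opening, from -1 (shut) to 1 (fully open), so that 0 is half open, then the shift along the tool's x, y, z in mm, then the turn about the tool's z in rad. In form: [[fingers, tx, ty, tz, twist], ...]. A call has 1 to 5 rows; each row shifts and turns the pose as measured when the row begins, along the tool's axes as they then stand; what a row does not reach is not made up. A row lasts 1/8 s, in which the tool goes at most 62.5 mm and 10.7 degrees, less where a joint would pass 70% of its speed; a pose out of reach is approached as far as the arm can. A call is refused whole if a number of a shift passes 62.5 or a number of a turn 0.188, either way. A call with a gripper value outside its range is refused whole. The fingers move at their own pace and stop on an object; FORCE is the grip in N (left out, the last holds). Time passes only in rows, so rows that do not move let the fingers close. It gives the time, the measured TCP pose, the force and the opening at its end, in the units of the state.
- ctrl.get_state(): the state, without advancing time (a new reading comes with each control period).
- ctrl.get_image(name): name is "scene" or "top" or "wrist"; returns a dict with "color" (384x512x3 uint8, red, green, blue), "range_z" (384x512 float32, m along the optical axis (not along the pixel's ray), 0 where there is no reading), "K" (3x3 intrinsics, pixels), "R" (3x3) and "t" (3): a world point X has camera coordinates R X + t. Camera axes: x right, y down, z forward; pixel columns grow to the right and rows downward; lengths in m; the calibration is good to about 2 mm. A picture is of the moment at which its call begins.
- ctrl.close_job(): hands the job in, once; it reports no verdict.
The state is a dict: "time": time; "joint_positions": joint angles; "qd": joint speeds; "joint_torque": joint torques, N m; "position": TCP position; "tool_rot": TCP orientation; "ft_force": force on the tool from outside, world axes, zero at the start; "torque": the same for the moment, N m; "grip_width": opening from 0.0 (shut) to 1.0 (fully open).
Only numpy, scipy, OpenCV 4.12 (cv2) and the standard library are available. Lean on these libraries where they do the work, as an engineer would, in place of code of your own. Each camera call takes 0.05 s, during which the arm holds its last target. There are 200 camera calls.

## Working session

There is one attempt and no reset: what is moved stays moved. The work goes in short steps, Python scripts to look and compute and a shell command to move; the robot and the scene stay as the last step left them, time stands still between calls to the robot, and variables do not carry over. Pictures are saved under pics/ and viewed, about 8 in all and at most 12, crops included, and the job is handed in when it is done.

```bash
mkdir -p pics
cat > h.py <<'E'
from bench import ctrl
import numpy as np, cv2
from scipy.spatial.transform import Rotation as Ro
def im(n):
    return ctrl.get_image(n)
def cloud(d):
    z=d["range_z"]; v,u=np.indices(z.shape); K=d["K"]
    c=np.stack([(u-K[0,2])/K[0,0]*z,(v-K[1,2])/K[1,1]*z,z],-1)
    return (c-d["t"])@d["R"]   # R^T (c-t)
def proj(d,X):
    c=d["K"]@(d["R"]@np.array(X)+d["t"]); return c[:2]/c[2]
def ray(d,u,v,h):
    r=d["R"].T@np.linalg.inv(d["K"])@[u,v,1.]; o=-d["R"].T@d["t"]
    return o+r*(h-o[2])/r[2]
def save(d,name,box=None,s=1):
    c=d["color"][...,::-1]
    if box: x0,y0,x1,y1=box; c=c[y0:y1,x0:x1]
    cv2.imwrite(name,cv2.resize(c,None,fx=s,fy=s,interpolation=cv2.INTER_CUBIC))
E
python3 - <<'E'
from h import *
s=ctrl.get_state(); print({k:np.round(v,3).tolist() for k,v in s.items()})
a=im("scene");b=im("top")
print(a["R"],a["t"],b["R"],b["t"],b["K"])
c=np.vstack([a["color"],b["color"]])[...,::-1]
cv2.imwrite("pics/a.png",cv2.resize(a["color"][...,::-1],(800,600)));cv2.imwrite("pics/b.png",cv2.resize(b["color"][...,::-1],(800,600)))
E
```

```text
{'time': 0.0, 'joint_positions': [-1.213, 0.322, -0.07, 1.452, 0.023, 1.371, -0.057], 'qd': [0.0, -0.0, 0.001, -0.001, 0.001, -0.001, 0.0], 'joint_torque': [0.0, -49.13, -0.404, -31.252, -0.064, 0.044, 0.0], 'position': [0.219, 0.611, 0.19], 'tool_rot': [-0.537, -3.095, 0.003], 'ft_force': [0.285, 0.136, 0.125], 'torque': [0.044, -0.018, -0.049], 'grip_width': 0.996}
[[ 0.38231528  0.92383195  0.01922367]
 [ 0.67267077 -0.26399174 -0.69124699]
 [-0.63352117  0.27720549 -0.72236283]] [-0.22269835 -0.33236021  1.17432309] [[ 0.00913763 -0.99995377  0.00299444]
 [-0.99025916 -0.00946503 -0.13891442]
 [ 0.13893634 -0.00169592 -0.99029986]] [-0.01201707  0.59109563  0.72535261] [[360.12558302   0.         261.41878948]
 [  0.         360.12558302 190.93614386]
 [  0.           0.           1.        ]]
```

View pics/b.png

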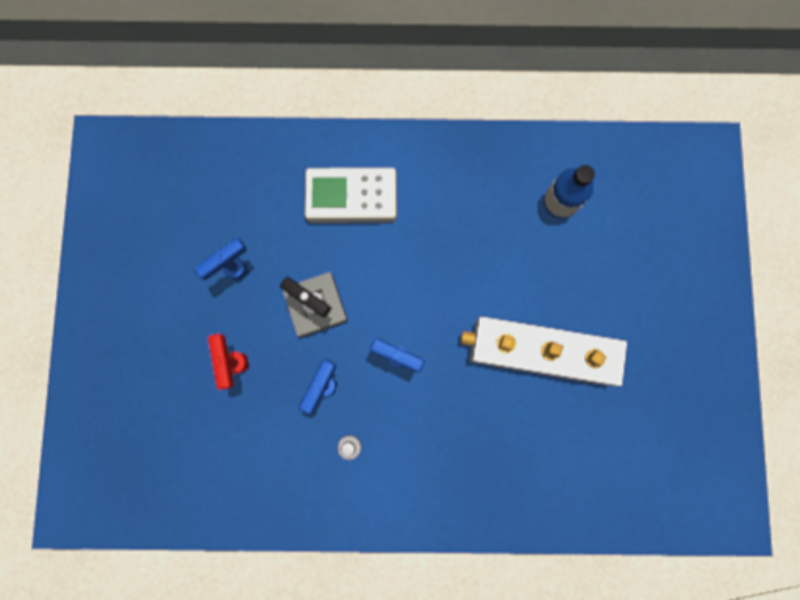

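View pics/a.png

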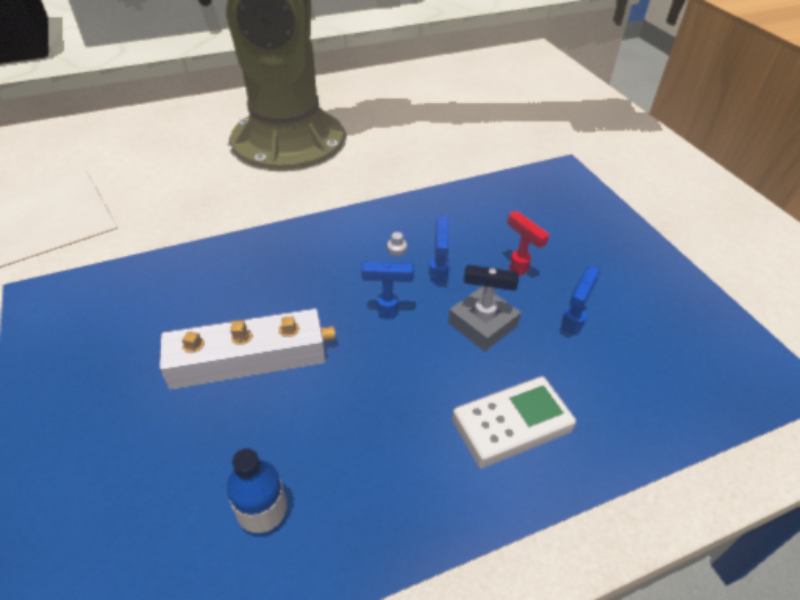

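The candidates, in pixels of the 800x600 top view:
- black T in the grey holder at (305,297)
- blue Ts at (220,258), (318,387) and (396,357)
- red T at (220,360)

The black one matches the description. The manifold is at (548,350), with heads at (507,343), (553,350) and (596,358). Next I measure these.

```bash
cat > m.py <<'E'
from h import *
d=im("top"); P=cloud(d); c=d["color"].astype(int); hsv=cv2.cvtColor(d["color"],cv2.COLOR_RGB2HSV)
def rect(m,n,h=None):
    q=P[m]
    (cx,cy),(w,l),a=cv2.minAreaRect((q[:,:2]*1000).astype(np.float32))
    print(n,m.sum(),"cxy",round(cx,1),round(cy,1),"size",round(w,1),round(l,1),"ang",round(a,1),"z med/max",np.round(np.percentile(q[:,2],[5,50,95])*1000,1))
v,u=np.indices(c.shape[:2])
def box(x0,y0,x1,y1): s=512/800; return (u>x0*s)&(u<x1*s)&(v>y0*s)&(v<y1*s)
dark=(hsv[...,2]<60)&box(270,265,345,325)&(P[...,2]>.08); rect(dark,"bar")
rect(box(270,260,360,345)&(abs(P[...,2]-.03)<.004),"holder")
man=box(465,305,640,395); rect(man&(abs(P[...,2]-.045)<.004)&(hsv[...,1]<60),"manifold")
br=man&(hsv[...,1]>120)&(hsv[...,0]<35)
n,lab,st,ce=cv2.connectedComponentsWithStats(br.astype(np.uint8))
for i in range(1,n):
    if st[i,4]>20:
        m=lab==i; print(ce[i]*800/512); t=m&(P[...,2]>np.percentile(P[m][:,2],70)-.004); rect(m,"brass"); rect(t,"  top")
E
python3 m.py
python3 - <<'E'
from h import *
a=im("scene"); b=im("top")
x=cv2.resize(b["color"][180:255,290:410],(800,500),interpolation=2)
y=cv2.resize(a["color"][190:255,95:220],(800,416),interpolation=2)
cv2.imwrite("pics/c.png",cv2.resize(np.vstack([x,y])[...,::-1],(520,596)))
E
```

```text
bar 195 cxy 547.2 70.6 size 195.8 16.4 ang 55.3 z med/max [101.6 104.1 106.6]
holder 710 cxy 585.6 124.5 size 70.5 70.1 ang 19.8 z med/max [28.3 30.8 33. ]
manifold 2303 cxy 523.0 -196.4 size 200.5 59.9 ang 80.9 z med/max [43.5 45.8 47.8]
[469.60227273 337.78409091]
brass 44 cxy 538.5 -90.5 size 14.8 11.1 ang 0.2 z med/max [28.8 32.7 34.2]
  top 40 cxy 539.4 -90.5 size 11.0 13.0 ang 89.9 z med/max [30.3 32.8 34.3]
[505.546875 342.4375  ]
brass 100 cxy 531.5 -136.2 size 22.1 20.3 ang 40.5 z med/max [45.8 62.1 65.2]
  top 61 cxy 532.7 -136.8 size 16.0 15.8 ang 75.3 z med/max [60.9 63.2 65.4]
[550.81708716 350.10034404]
brass 109 cxy 521.6 -194.1 size 19.0 21.0 ang 76.3 z med/max [46.5 64.8 73.2]
  top 51 cxy 523.5 -196.8 size 14.1 13.5 ang 68.7 z med/max [68.6 71.4 73.9]
[594.46875  357.671875]
brass 100 cxy 504.2 -133.1 size 21.1 258.0 ang 4.0 z med/max [46.  61.3 65.5]
  top 59 cxy 503.9 -133.1 size 18.6 258.0 ang 4.4 z med/max [60.6 63.1 66.3]
```

View pics/c.png

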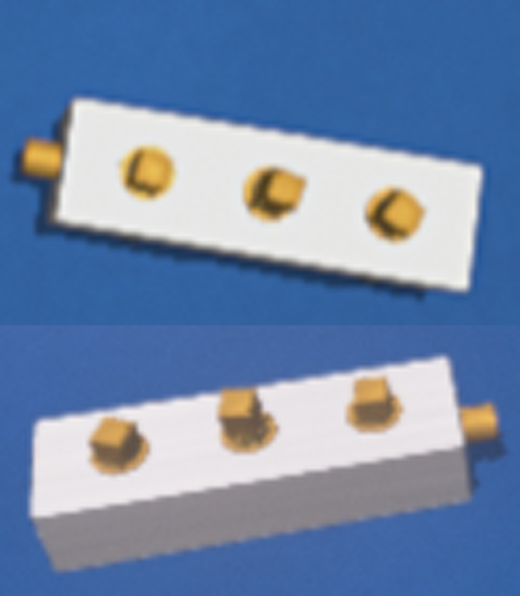

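The crop shows the middle plug standing taller and leaning (about 71 mm against 63 mm for the others), so it is the loose one. The port is at the block centre, about (523,-196) mm, and the driver is at about (585,124) mm. I'll go above the driver now.

```bash
python3 -m inch '[[1,-50,-33,-12,0],[1,-50,-33,-12,0],[1,-50,-33,-12,0],[1,-50,-33,-12,0],[1,-50,-33,-12,0]]'; python3 -m inch '[[1,-50,-33,0,0],[1,-50,-33,0,0],[1,-50,-33,0,0],[1,-50,-33,0,0],[1,-50,-33,0,0]]';python3 -m inch '[[1,0,0,0,0.18],[1,0,0,0,0.18],[1,0,0,0,0.18],[1,0,0,0,0.18],[1,0,0,0,0.18]]';python3 -m inch '[[1,0,0,0,0.18],[1,0,0,0,0.18],[1,0,0,0,0.18],[1,0,0,0,0.18],[1,0,0,0,0.1]]'
```

```text
time: 0.88
position: [0.3988, 0.3703, 0.249]
tool_rot: [-0.518, -3.095, 0.004]
ft_force: [0.7, 1.2, -0.2]
grip_width: 1.0
time: 1.5
position: [0.5869, 0.1252, 0.2512]
tool_rot: [0.517, 3.098, 0.004]
ft_force: [0.4, 1.7, -0.2]
grip_width: 0.999
time: 2.12
position: [0.5896, 0.1161, 0.2502]
tool_rot: [1.857, 2.532, -0.002]
ft_force: [-0.5, 0.3, 1.0]
grip_width: 0.998
time: 2.75
position: [0.5889, 0.1163, 0.2496]
tool_rot: [2.735, 1.544, -0.002]
ft_force: [1.3, 0.5, -1.1]
grip_width: 0.999
```

```bash
cat > drv.py <<'E'
from h import *
d=im("wrist"); P=cloud(d); hsv=cv2.cvtColor(d["color"],cv2.COLOR_RGB2HSV)
s=ctrl.get_state(); p=s["position"]*1 if hasattr(s["position"],'shape') else np.array(s["position"])
R=Ro.from_rotvec(s["tool_rot"]).as_matrix()
print("tcp",p,"R",R.round(3).tolist(),"j7",s["joint_positions"][6])
m=(hsv[...,2]<70)&(abs(P[...,2]-.104)<.008)&(np.hypot(P[...,0]-.585,P[...,1]-.124)<.06)
r=cv2.minAreaRect((P[m][:,:2]*1000).astype(np.float32)); print(m.sum(),r,np.median(P[m][:,2]))
h=(abs(P[...,2]-.03)<.004)&(np.hypot(P[...,0]-.585,P[...,1]-.124)<.055)
print("holder",cv2.minAreaRect((P[h][:,:2]*1000).astype(np.float32)))
e=np.array([r[0][0]/1000,r[0][1]/1000,.093])-p
print("delta tool mm",(R.T@e*1000).round(1), "y_tool az",np.degrees(np.arctan2(R[1,1],R[0,1])))
save(d,"pics/w.png")
E
python3 drv.py
```

```text
tcp [0.58891743 0.11625186 0.24958441] R [[0.519, 0.855, -0.001], [0.855, -0.519, -0.002], [-0.002, 0.0, -1.0]] j7 -0.699472045662132
614 ((584.0250854492188, 126.00070190429688), (68.75698852539062, 17.875490188598633), 55.895591735839844) 0.10433913923916749
holder ((583.4253540039062, 125.39089965820312), (70.22283172607422, 70.04463195800781), 19.842594146728516)
delta tool mm [  6.1  -9.3 156.6] y_tool az -31.25865540814814
```

View pics/w.png

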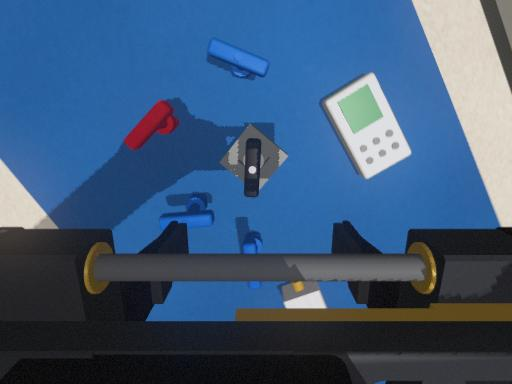

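The wrist view shows the black bar at (253,167) in the grey holder, with the blue and red lookalikes clear of it. I descend and grip across the bar.

```bash
python3 -m inch '[[1,6,-9.3,30,0.05],[1,0,0,50,0],[1,0,0,50,0],[1,0,0,0,0]]'; python3 drv.py
```

```text
time: 3.3
position: [0.5847, 0.1271, 0.1177]
tool_rot: [2.771, 1.479, 0.003]
ft_force: [-0.6, 1.0, 0.3]
grip_width: 1.0
tcp [0.58697752 0.1274559  0.12055169] R [[0.557, 0.83, 0.007], [0.831, -0.557, 0.001], [0.005, 0.005, -1.0]] j7 -0.7328337524223929
1294 ((584.4424438476562, 126.09573364257812), (68.87137603759766, 16.917919158935547), 56.73965835571289) 0.10433492405067121
holder ((583.6192626953125, 125.26827239990234), (70.50777435302734, 70.35403442382812), 19.863649368286133)
delta tool mm [-2.7 -1.5 27.5] y_tool az -33.84893472945307
```

```bash
python3 -m inch '[[1,-1,-1.5,44,0],[1,0,0,1,0]]' 45;python3 -m inch '[[-1,0,0,0,0],[-1,0,0,0,0],[-1,0,0,0,0],[-1,0,0,0,0],[-1,0,0,0,0]]' 45; python3 -m inch '[[-1,0,0,-1,0],[-1,0,0,0,0]]'
```

```text
time: 3.6
position: [0.5897, 0.1286, 0.0808]
tool_rot: [2.768, 1.479, 0.024]
ft_force: [-0.2, 0.3, 0.1]
grip_width: 1.003
time: 4.22
position: [0.5958, 0.1297, 0.0899]
tool_rot: [2.766, 1.478, 0.045]
ft_force: [0.1, 0.5, 0.1]
grip_width: 0.514
time: 4.47
position: [0.5956, 0.1297, 0.0909]
tool_rot: [2.766, 1.478, 0.045]
ft_force: [-0.6, -0.0, 0.1]
grip_width: 0.285
```

```bash
cat > st.py <<'E'
from h import *
for i in range(2):
    s=ctrl.get_state(); R=Ro.from_rotvec(s["tool_rot"]).as_matrix()
    print(s["time"],np.round(s["position"],4),"j",np.round(s["joint_positions"],3),"qd",np.round(s["qd"],3),"g",s["grip_width"],"F",np.round(s["ft_force"],1),"T",np.round(s["torque"],2))
    print("ztool",R[:,2].round(4),"yaz",np.degrees(np.arctan2(R[1,1],R[0,1])))
    if not i: im("top")
E
python3 st.py
```

```text
4.475 [0.5956 0.1297 0.0909] j [-0.692  0.301  0.517  1.727 -0.167  1.127 -0.715] qd [-0.001  0.001 -0.     0.003  0.     0.001  0.001] g 0.28481297773883923 F [-0.6 -0.   0.1] T [-0.09  0.18 -0.04]
ztool [ 0.0276  0.0089 -0.9996] yaz -33.762657788815396
4.525 [0.5955 0.1297 0.0907] j [-0.691  0.301  0.517  1.727 -0.167  1.127 -0.715] qd [-0.     0.003 -0.002  0.    -0.001  0.     0.001] g 0.2438753402009245 F [ 0.3  0.3 -0.8] T [-0.17  0.12  0.04]
ztool [ 0.0274  0.0088 -0.9996] yaz -33.75882408991593
```

The tool drifted and tilted by about 1.6° as it closed. I open again and check before gripping.

```bash
python3 -m inch '[[1,0,0,0,0],[1,0,0,0,0],[1,0,0,0,0]]';python3 st.py; python3 -m inch '[[1,0,0,-20,0],[1,0,0,-20,0]]'; python3 st.py;  python3 -m inch '[[1,0,0,0,0],[1,0,0,0,0]]'; python3 st.py;python3 drv.py
```

```text
time: 4.9
position: [0.5953, 0.1296, 0.0905]
tool_rot: [2.766, 1.478, 0.044]
ft_force: [0.1, 0.5, 0.2]
grip_width: 0.499
4.9 [0.5953 0.1296 0.0905] j [-0.691  0.301  0.517  1.727 -0.167  1.127 -0.715] qd [-0.003  0.001 -0.     0.     0.001  0.    -0.001] g 0.4989468659136673 F [0.1 0.5 0.2] T [-0.11  0.12  0.05]
ztool [ 0.027   0.0086 -0.9996] yaz -33.75852171470466
4.95 [0.5953 0.1296 0.0905] j [-0.691  0.301  0.517  1.727 -0.167  1.127 -0.715] qd [-0.001  0.     0.001 -0.002  0.    -0.    -0.001] g 0.5415144153399626 F [-1. -1. -1.] T [-0.08  0.17  0.03]
ztool [ 0.0269  0.0086 -0.9996] yaz -33.7624828360014
time: 5.2
position: [0.5932, 0.1289, 0.1313]
tool_rot: [2.766, 1.478, 0.039]
ft_force: [1.3, -0.0, 0.5]
grip_width: 0.769
5.2 [0.5932 0.1289 0.1313] j [-0.702  0.263  0.525  1.685 -0.143  1.206 -0.733] qd [-0.039 -0.148  0.028 -0.171  0.091  0.314 -0.069] g 0.7686807975456054 F [ 1.3 -0.   0.5] T [-0.13  0.1   0.02]
ztool [ 0.0243  0.0074 -0.9997] yaz -33.76912128994022
5.25 [0.5949 0.1293 0.1344] j [-0.702  0.26   0.526  1.682 -0.142  1.207 -0.733] qd [ 0.003  0.006  0.001  0.0
[... 493 characters left out ...]
-33.77606746444729
5.55 [0.5956 0.1295 0.1357] j [-0.702  0.259  0.526  1.681 -0.142  1.207 -0.734] qd [ 0.001  0.007 -0.001  0.007 -0.001 -0.002  0.001] g 0.9852530611551567 F [ 0.6 -0.6  0.3] T [-0.08  0.16  0.04]
ztool [ 0.0306  0.0102 -0.9995] yaz -33.773054387463894
tcp [0.59538258 0.12944039 0.13543366] R [[0.555, 0.831, 0.03], [0.831, -0.556, 0.01], [0.025, 0.019, -1.0]] j7 -0.7336343794759163
1349 ((584.1229858398438, 126.25979614257812), (68.57598114013672, 17.540498733520508), 56.24261474609375) 0.10437373126001052
holder ((583.7147216796875, 125.2978286743164), (70.24768829345703, 70.3633041381836), 19.882991790771484)
delta tool mm [-10.   -8.4  42. ] y_tool az -33.77971605319032
```

The driver is undisturbed. Row transitions seem to lock in transient tilt, so I test clear of everything which moves add tilt and which remove it.

```bash
cat > t.py <<'E'
from h import *
s=ctrl.get_state(); R=Ro.from_rotvec(s["tool_rot"]).as_matrix(); p=np.array(s["position"])
print("  >>",round(s["time"],2),"p",(p*1000).round(1),"tilt mrad",(R[:2,2]*1000).round(1),"yaz",np.degrees(np.arctan2(R[1,1],R[0,1])).round(1),"g",round(s["grip_width"],3),"F",np.round(s["ft_force"],1),"T",np.round(s["torque"],2))
E
q(){ python3 t.py; }
python3 -m inch '[[1,0,0,-50,0],[1,0,0,0,0],[1,0,0,0,0]]'>/dev/null; q
python3 -m inch '[[1,0,0,50,0],[1,0,0,0,0],[1,0,0,0,0]]'>/dev/null; q
python3 -m inch '[[1,0,0,-10,0],[1,0,0,-10,0],[1,0,0,-10,0],[1,0,0,-10,0],[1,0,0,-10,0]]'>/dev/null; q
python3 -m inch '[[1,0,0,0,0],[1,0,0,0,0]]'>/dev/null; q
python3 -m inch '[[1,-30,-40,0,0],[1,0,0,0,0],[1,0,0,0,0]]'>/dev/null; q
python3 -m inch '[[1,30,40,0,0],[1,0,0,0,0],[1,0,0,0,0]]'>/dev/null; q
```

```text
>> 5.97 p [592.2 128.7 183.8] tilt mrad [25.4  8.1] yaz -33.8 g 0.998 F [-0.6 -0.2  0.3] T [-0.1   0.16  0.02]
  >> 6.35 p [593.6 129.1 132.8] tilt mrad [25.3  7.7] yaz -33.8 g 0.998 F [ 0.6 -0.1  0.4] T [-0.01  0.15 -0.04]
  >> 6.97 p [594.3 129.1 190.6] tilt mrad [31.2 10.1] yaz -33.8 g 1.0 F [ 0.1  0.3 -0.4] T [-0.13  0.15  0.01]
  >> 7.22 p [594.7 129.2 191.6] tilt mrad [32.5 10.7] yaz -33.8 g 0.997 F [ 0.1 -1.  -0.3] T [-0.14  0.16  0.01]
  >> 7.6 p [542.4 126.  186.8] tilt mrad [27.8  7.8] yaz -33.8 g 0.998 F [ 0.   0.2 -0.3] T [-0.11  0.1  -0.02]
  >> 7.97 p [593.6 128.6 186.3] tilt mrad [25.   5.8] yaz -33.8 g 1.002 F [-0.7 -0.1  0.8] T [-0.11  0.12  0.02]
```

```bash
q(){ python3 t.py; }
python3 -m inch '[[1,0,0,10,0],[1,0,0,10,0],[1,0,0,10,0],[1,0,0,10,0],[1,0,0,10,0]]'>/dev/null; python3 -m inch '[[1,0,0,0,0]]'>/dev/null;q
python3 -m inch '[[1,0,0,-50,0],[1,0,0,0,0]]'>/dev/null; q
python3 -m inch '[[1,-36,-50,0,0],[1,0,0,0,0]]'>/dev/null; q
python3 -m inch '[[1,36,50,0,0],[1,0,0,0,0]]'>/dev/null; q
python3 -m inch '[[1,-8,-10,0,0],[1,-8,-10,0,0],[1,-8,-10,0,0],[1,-8,-10,0,0],[1,0,0,0,0]]'>/dev/null; q
python3 -m inch '[[1,8,10,0,0],[1,8,10,0,0],[1,8,10,0,0],[1,8,10,0,0],[1,0,0,0,0]]'>/dev/null; q
```

```text
>> 8.72 p [593.2 129.2 133. ] tilt mrad [24.4  7.4] yaz -33.7 g 1.002 F [-0.8  0.4 -0.4] T [-0.09  0.08  0.  ]
  >> 8.97 p [592.2 128.8 184.2] tilt mrad [24.5  7. ] yaz -33.7 g 1.004 F [ 0.6 -0.5 -0.4] T [-0.04  0.13 -0.03]
  >> 9.22 p [527.6 126.  178.8] tilt mrad [18.5  2.8] yaz -33.8 g 1.002 F [0.7 0.3 1.1] T [-0.13  0.07  0.02]
  >> 9.47 p [589.  129.3 177.4] tilt mrad [15.   3.1] yaz -33.6 g 0.999 F [-0.6 -0.3 -0.4] T [-0.14  0.13 -0.02]
  >> 10.1 p [533.1 124.6 178.6] tilt mrad [17.1  6.8] yaz -33.6 g 0.997 F [-0.3  1.2 -0.4] T [-0.09  0.13  0.04]
  >> 10.72 p [589.8 129.6 179.5] tilt mrad [19.3  5.7] yaz -33.6 g 1.001 F [-1.  -0.6  0.7] T [-0.15  0.1  -0.01]
```

A single fast radial stroke in and out takes off about 9 mrad of tilt. I use that.

```bash
q(){ python3 t.py; }
python3 -m inch '[[1,-36,-50,0,0],[1,0,0,0,0],[1,36,50,0,0],[1,0,0,0,0]]'>/dev/null; q
python3 -m inch '[[1,-36,-50,0,0],[1,0,0,0,0],[1,36,50,0,0],[1,0,0,0,0]]'>/dev/null; q; python3 drv.py
```

```text
>> 11.22 p [585.9 129.1 172.1] tilt mrad [ 6.9 -0.2] yaz -33.5 g 1.0 F [-0.2 -0.7 -0.6] T [-0.11  0.18  0.01]
  >> 11.72 p [583.6 128.9 168. ] tilt mrad [-0.3 -3.8] yaz -33.4 g 1.001 F [-0.   0.3 -0.1] T [-0.13  0.17 -0.01]
tcp [0.58212452 0.12883838 0.16934827] R [[0.551, 0.834, -0.0], [0.834, -0.551, -0.002], [-0.002, 0.001, -1.0]] j7 -0.730158145568258
766 ((584.0286865234375, 126.62213897705078), (67.97933959960938, 17.217824935913086), 56.15293502807617) 0.10425799085243957
holder ((583.671142578125, 125.36740112304688), (70.15911865234375, 70.24810791015625), 19.92238426208496)
delta tool mm [-0.7  2.8 76.4] y_tool az -33.44867514473312
```

```bash
q(){ python3 t.py; }
python3 -m inch '[[1,0,2.5,50,0.01],[1,0,0,0,0]]'>/dev/null; q
python3 -m inch '[[1,0,0,44,0],[1,0,0,0,0],[1,0,0,0,0]]'>/dev/null; q
```

```text
>> 12.03 p [585.2 127.8 121.5] tilt mrad [3.4 0.7] yaz -34.0 g 1.003 F [-0.1  0.4  0.3] T [-0.08  0.1   0.01]
  >> 12.4 p [590.2 129.8  87. ] tilt mrad [16.   7.7] yaz -34.0 g 1.001 F [1.2 0.7 0.3] T [-0.05  0.06 -0.04]
```

```bash
q(){ python3 t.py; }
python3 -m inch '[[1,0,0,4,0],[1,0,0,4,0],[1,0,0,4,0]]'>/dev/null; q
python3 -m inch '[[1,0,0,0,0]]'>/dev/null; q
python3 -m inch '[[1,0,0,0,0]]'>/dev/null; q; python3 st.py
```

```text
>> 12.78 p [593.5 130.9  79.8] tilt mrad [23.4 11.4] yaz -34.0 g 1.001 F [1.1 0.3 0. ] T [-0.12  0.15 -0.01]
  >> 12.9 p [593.2 131.   79.5] tilt mrad [22.8 11.2] yaz -34.0 g 0.998 F [ 0.3  0.5 -0.1] T [-0.06  0.11 -0.01]
  >> 13.03 p [593.2 130.8  79.4] tilt mrad [22.6 11. ] yaz -34.0 g 1.002 F [-0.   0.9  0.8] T [-0.09  0.11 -0.  ]
13.025 [0.5932 0.1308 0.0794] j [-0.756  0.323  0.596  1.741 -0.207  1.114 -0.689] qd [ 0.001  0.004 -0.003  0.002  0.     0.     0.001] g 1.0022279952495081 F [-0.   0.9  0.8] T [-0.09  0.11 -0.  ]
ztool [ 0.0226  0.011  -0.9997] yaz -33.98564448132003
13.075 [0.5931 0.1308 0.0793] j [-0.756  0.323  0.596  1.741 -0.207  1.114 -0.689] qd [-0.     0.001  0.001  0.001  0.     0.     0.001] g 1.0006486288945984 F [-0.1 -0.5 -0.2] T [-0.11  0.16  0.02]
ztool [ 0.0224  0.0109 -0.9997] yaz -33.97869231315755
```

```bash
q(){ python3 t.py; }
python3 -m inch '[[1,-58,-5,0,0],[1,0,0,0,0],[1,50,0,0,0],[1,0,0,0,0]]'>/dev/null; q
python3 -m inch '[[1,-60,0,0,0],[1,0,0,0,0],[1,60,0,0,0],[1,0,0,0,0]]'>/dev/null; q
```

```text
>> 13.57 p [584.  126.8  78.5] tilt mrad [21.8 11. ] yaz -34.0 g 1.001 F [-0.5  0.1  0.8] T [-0.13  0.12 -0.02]
  >> 14.07 p [584.6 126.6  78.3] tilt mrad [22.1 10.4] yaz -34.1 g 1.002 F [-0.2 -0.7 -0.2] T [-0.09  0.15  0.02]
```

```bash
q(){ python3 t.py; }
python3 -m inch '[[1,0,0,-60,0],[1,0,0,0,0],[1,0,0,-40,0],[1,0,0,0,0]]'>/dev/null; q
python3 -m inch '[[1,-36,-50,0,0],[1,0,0,0,0],[1,36,50,0,0],[1,0,0,0,0]]'>/dev/null; q
python3 -m inch '[[1,-36,-50,0,0],[1,0,0,0,0],[1,36,50,0,0],[1,0,0,0,0]]'>/dev/null; q
python3 -m inch '[[1,-36,-50,0,0],[1,0,0,0,0],[1,36,50,0,0],[1,0,0,0,0]]'>/dev/null; q
python3 -m inch '[[1,-36,-50,0,0],[1,0,0,0,0],[1,36,50,0,0],[1,0,0,0,0]]'>/dev/null; q
```

```text
>> 14.57 p [582.6 125.4 180.1] tilt mrad [21.6  8.4] yaz -34.0 g 1.001 F [-0.2  0.6  0.5] T [-0.07  0.11  0.02]
  >> 15.07 p [577.2 125.1 170.3] tilt mrad [7.6 2.3] yaz -33.9 g 0.995 F [-1.2 -0.1 -0.7] T [-0.06  0.21 -0.05]
  >> 15.57 p [573.7 124.4 163.2] tilt mrad [-2.7 -3.4] yaz -33.8 g 0.999 F [ 0.2 -0.   0. ] T [-0.12  0.08  0.03]
  >> 16.07 p [571.6 124.1 159.8] tilt mrad [-7.7 -5.9] yaz -33.8 g 1.002 F [0.  0.1 0.4] T [-0.09  0.14 -0.01]
  >> 16.57 p [570.3 124.1 158.8] tilt mrad [-9.6 -5.8] yaz -33.7 g 0.999 F [-0.8  0.5 -0.4] T [-0.06  0.13  0.02]
```

```bash
q(){ python3 t.py; }
python3 -m inch '[[1,3,3,50,0],[1,0,0,0,0]]'>/dev/null; q
python3 -m inch '[[1,0,0,38,0],[1,0,0,0,0],[1,0,0,0,0]]'>/dev/null; q
```

```text
>> 16.82 p [576.1 125.  110.9] tilt mrad [-4.9 -3.8] yaz -33.8 g 1.0 F [-0.7 -1.1  0.7] T [-0.12  0.08 -0.01]
  >> 17.2 p [580.9 126.3  82.4] tilt mrad [7.6 3.5] yaz -33.8 g 1.0 F [0.8 0.2 0.7] T [-0.09  0.07  0.03]
```

```bash
q(){ python3 t.py; }
python3 -m inch '[[1,1.5,1.5,7,0],[1,0,0,0,0]]'>/dev/null; q
python3 -m inch '[[-1,0,0,0,0],[-1,0,0,0,0],[-1,0,0,0,0],[-1,0,0,0,0],[-1,0,0,0,0]]' 45 >/dev/null; q
python3 -m inch '[[-1,0,0,0,0],[-1,0,0,0,0],[-1,0,0,0,0],[-1,0,0,0,0]]' 45 >/dev/null; q
```

```text
>> 17.45 p [585.3 127.6  79. ] tilt mrad [12.8  6.5] yaz -33.8 g 0.998 F [0.5 0.8 0.5] T [-0.1   0.11 -0.  ]
  >> 18.07 p [585.7 127.6  79.6] tilt mrad [13.4  6.6] yaz -33.8 g 0.514 F [-0.2 -0.6  0.6] T [-0.13  0.12  0.02]
  >> 18.57 p [585.6 127.6  79.5] tilt mrad [13.2  6.5] yaz -33.8 g 0.063 F [ 0.6  0.2 -0.1] T [-0.1   0.1  -0.02]
```

The grip closed too far (5 mm), so it missed the bar. I take a look.

```bash
python3 - <<'E'
from h import *
a=im("wrist");b=im("scene");c=im("top")
cv2.imwrite("pics/e.png",np.vstack([a["color"],np.hstack([cv2.resize(b["color"][100:260,230:400],(256,216)),cv2.resize(c["color"][130:240,130:260],(256,216))])])[...,::-1])
E
python3 t.py; python3 drv.py
```

```text
>> 18.73 p [585.6 127.6  79.5] tilt mrad [13.2  6.5] yaz -33.8 g 0.016 F [-0.3 -0.3  0.2] T [-0.09  0.08 -0.01]
tcp [0.58563375 0.12759236 0.07954338] R [[0.556, 0.831, 0.013], [0.831, -0.556, 0.007], [0.013, 0.007, -1.0]] j7 -0.6514846002170382
1247 ((584.1293334960938, 126.35957336425781), (68.70975494384766, 17.60565185546875), 55.89212417602539) 0.10436154928058318
holder ((583.7921142578125, 125.25257873535156), (70.46441650390625, 70.46171569824219), 19.890336990356445)
delta tool mm [ -1.7  -0.5 -13.5] y_tool az -33.75714787685186
```

View pics/e.png

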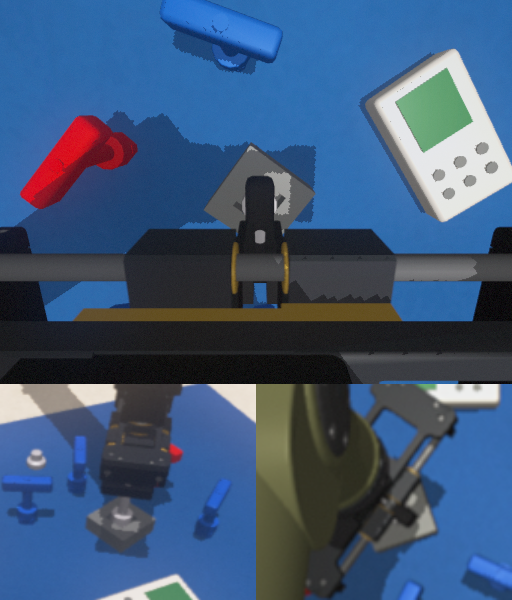

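Run:
```python
from h import *
a=im("wrist"); P=cloud(a)
save(a,"pics/f.png",(190,140,340,310),3.5)
for r in (180,190,200,210,220,230,236,242,250,258,265): print(r,[ (P[r,c]*1000).round().astype(int).tolist() for c in (240,260,275)])
print(ctrl.get_state()["grip_width"])
```

```text
180 [[581, 150, 30], [604, 154, 101], [606, 134, 31]]
190 [[576, 143, 30], [601, 150, 105], [601, 126, 31]]
200 [[567, 132, 13], [597, 145, 105], [597, 122, 42]]
210 [[565, 128, 29], [594, 139, 104], [593, 115, 42]]
220 [[560, 120, 30], [590, 134, 104], [586, 103, 31]]
230 [[600, 161, 189], [586, 128, 105], [598, 132, 127]]
236 [[600, 161, 193], [584, 125, 104], [598, 132, 134]]
242 [[600, 161, 197], [582, 122, 105], [608, 155, 195]]
250 [[600, 161, 201], [579, 117, 104], [608, 154, 199]]
258 [[600, 160, 205], [602, 153, 197], [607, 153, 200]]
265 [[599, 159, 206], [602, 153, 199], [606, 152, 203]]
0.002185661249586262
```

View pics/f.png

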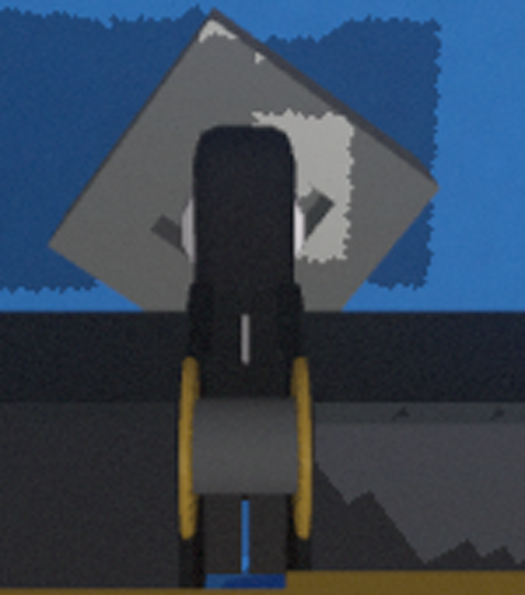

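Run:
```python
from h import *
a=im("wrist"); P=cloud(a); s=ctrl.get_state(); p=np.array(s["position"]);R=Ro.from_rotvec(s["tool_rot"]).as_matrix()
Q=((P-p)@R*1000).round().astype(int)
print("TCP px",proj(a,p),"grasp px",proj(a,p-R[:,2]*.019), "bar ctr top",proj(a,[.5841,.1263,.104]))
for r in (222,226,230,234,238,242,246,250,270,286,294,300): print(r,[Q[r,c].tolist() for c in range(242,282,3)])
print(s["grip_width"], s["joint_torque"])
```

```text
TCP px [259.53972064 217.70844923] grasp px [259.51055898 228.28872451] bar ctr top [258.92519049 234.10200963]
222 [[-23, -16, 48], [11, -8, -36], [11, -7, -35], [7, -5, -26], [7, -3, -26], [6, -2, -24], [7, 0, -26], [7, 2, -25], [7, 4, -25], [11, 6, -36], [10, 7, -34], [11, 9, -36], [-22, 16, 48], [-23, 19, 48]]
226 [[-26, -16, 48], [11, -8, -42], [11, -6, -42], [9, -5, -37], [9, -3, -36], [9, -1, -38], [10, 0, -39], [10, 2, -38], [10, 4, -38], [11, 5, -42], [11, 7, -40], [11, 9, -41], [-27, 16, 49], [-26, 19, 48]]
230 [[38, -5, -110], [11, -8, -47], [11, -6, -48], [10, -5, -44], [9, -3, -43], [10, -1, -44], [9, 0, -44], [10, 2, -44], [9, 4, -43], [11, 5, -46], [11, 7, -46], [37, 5, -107], [38, 6, -109], [37, 7, -108]]
234 [[37, -5, -111], [11, -8, -52], [10, -6, -51], [9, -5, -49], [9, -3, -48], [10, -1, -50], [9, 0, -47], [9, 2, -49], [9, 4, -49], [10, 5, -51], [11, 7, -52], [36, 5, -108], [38, 6, -113], [38, 7, -112]]
238 [[37, -5, -114], [11, -7, -57], [11, -6, -58], [10, -4, -54], [9, -3, -54], [9, -1, -54], [10, 0, -54], [10, 2, -54], [10, 3, -55], [9, 5, -53], [11, 6, -57], 
[... 955 characters left out ...]
, -2, -81], [-1, -1, -82], [-106, 0, 76], [0, 2, -82], [-1, 3, -82], [-1, 4, -82], [7, 5, -93], [27, 4, -123], [28, 5, -125], [29, 6, -127]]
294 [[23, -5, -122], [13, -5, -107], [-4, -5, -84], [-6, -4, -80], [-5, -2, -82], [-6, -1, -80], [-116, 0, 76], [-5, 2, -82], [-5, 3, -82], [-5, 4, -82], [4, 5, -94], [17, 5, -113], [26, 5, -126], [26, 6, -126]]
300 [[22, -5, -123], [11, -5, -107], [-5, -5, -86], [-8, -4, -82], [-8, -2, -81], [75, 0, -195], [-123, 0, 76], [-8, 2, -81], [-9, 3, -81], [-9, 4, -81], [1, 5, -93], [15, 5, -113], [24, 5, -126], [24, 6, -126]]
0.003404914251769074 [ 1.59227266e-04 -3.86262202e+01  6.99869156e+00 -2.83143729e+01
 -8.93040025e-02 -8.40977789e-02 -1.03159837e-03]
```

```bash
python3 -m inch '[[1,0,0,0,0],[1,0,0,0,0],[1,0,0,0,0],[1,0,0,0,0],[1,0,0,0,0]]'
python3 - <<'E'
from h import *
a=im("wrist"); P=cloud(a); s=ctrl.get_state(); p=np.array(s["position"]);R=Ro.from_rotvec(s["tool_rot"]).as_matrix()
Q=((P-p)@R*1000)
m=(abs(Q[...,0])<16)&(Q[...,2]>-75)&(Q[...,2]<25)&(abs(Q[...,1])<60)
m&=~(P[...,2]<.035)
for sg in (-1,1):
    q=Q[m&(Q[...,1]*sg>12)]; print(sg,len(q),np.percentile(q[:,2],[1,10,50,90,99,100]).round(1), q.min(0).round(),q.max(0).round())
    i=np.argsort(-q[:,2])[:6]; print(q[i].round(1).tolist())
v,u=np.where(m); print(u.min(),u.max(),v.min(),v.max()); print(s["grip_width"])
save(a,"pics/g.png")
E
python3 t.py
```

```text
time: 19.5
position: [0.5856, 0.1276, 0.0795]
tool_rot: [2.77, 1.481, 0.023]
ft_force: [0.1, -0.2, 0.3]
grip_width: 0.488
-1 857 [-73.9 -70.5 -56.1 -37.6 -33.1 -31.1] [ -9. -34. -75.] [ 12. -21. -31.]
[[10.5, -27.7, -31.1], [8.8, -23.5, -31.7], [11.0, -28.1, -32.4], [9.1, -24.6, -32.4], [9.2, -22.8, -32.6], [0.8, -21.3, -32.7]]
1 853 [-73.7 -70.4 -56.  -37.6 -32.8 -31.6] [-10.  21. -75.] [ 12.  34. -32.]
[[1.0, 21.4, -31.6], [11.0, 27.5, -32.3], [11.0, 28.1, -32.4], [-1.9, 21.4, -32.4], [0.8, 21.3, -32.5], [9.2, 23.4, -32.5]]
185 334 207 291
0.5329293469944023
  >> 19.55 p [585.6 127.6  79.5] tilt mrad [13.2  6.5] yaz -33.8 g 0.533 F [-0.2 -0.7 -0.9] T [-0.09  0.04  0.01]
```

View pics/g.png

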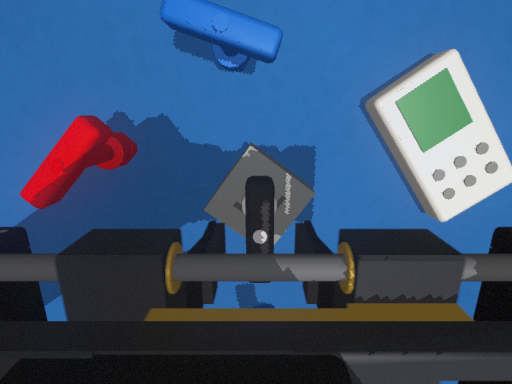

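```bash
cat > cam.py <<'E'
from h import *
a=im("wrist"); s=ctrl.get_state(); p=np.array(s["position"]);R=Ro.from_rotvec(s["tool_rot"]).as_matrix()
o=-a["R"].T@a["t"]; print("cam pos in tool mm",(R.T@(o-p)*1000).round(1),"rotvec",Ro.from_matrix(a["R"]@R).as_rotvec().round(4))
P=cloud(a);Q=((P-p)@R*1000)
m=(abs(Q[...,0])<16)&(Q[...,2]>-75)&(Q[...,2]<25)&(abs(Q[...,1])<60)&(P[...,2]>.035)&(abs(Q[...,1])>18)
q=Q[m]; print("tip z",np.sort(q[:,2])[-6:].round(1), "finger x",q[:,0].min(),q[:,0].max())
E
python3 cam.py; python3 -m inch '[[1,0,0,-50,0],[1,0,0,0,0]]'; python3 cam.py; python3 t.py
```

```text
cam pos in tool mm [  74.6    0.2 -194.6] rotvec [ 0.2172  0.2183 -1.5594]
tip z [-32.3 -32.2 -32.2 -32.2 -31.9 -31.8] finger x -10.172853759574988 11.675867631754448
time: 19.85
position: [0.5849, 0.1272, 0.1305]
tool_rot: [2.77, 1.48, 0.022]
ft_force: [1.1, 0.1, -0.4]
grip_width: 0.808
cam pos in tool mm [  75.1    1.4 -197.5] rotvec [ 0.2168  0.2129 -1.5606]
tip z [-35.  -34.8 -34.7 -34.7 -34.3 -33.9] finger x -9.155610333493055 12.703881105787442
  >> 19.9 p [582.7 127.2 127.8] tilt mrad [8.  4.6] yaz -33.7 g 0.855 F [-0.   0.1 -0.7] T [-0.11  0.13  0.01]
```

The wrist depth shows the fingertips about 33 mm above the reported TCP, rigidly. That explains the miss, since the fingers closed above the bar. I'll allow for it: level the tool again, then descend to a reported TCP z of about 42.

```bash
q(){ python3 t.py; }
python3 -c "
from bench import ctrl; print(ctrl.grip_depth)"
python3 -m inch '[[1,0,0,-50,0],[1,0,0,0,0],[1,-36,-50,0,0],[1,0,0,0,0],[1,36,50,0,0]]'>/dev/null; q
python3 -m inch '[[1,0,0,0,0],[1,-36,-50,0,0],[1,0,0,0,0],[1,36,50,0,0],[1,0,0,0,0]]'>/dev/null; q
python3 -m inch '[[1,-36,-50,0,0],[1,0,0,0,0],[1,36,50,0,0],[1,0,0,0,0]]'>/dev/null; q; python3 cam.py
```

```text
0.0187
  >> 20.52 p [573.1 128.  169.8] tilt mrad [-8.2  2.8] yaz -33.5 g 1.0 F [0.4 0.4 0.7] T [-0.04  0.01  0.01]
  >> 21.15 p [570.2 127.6 157. ] tilt mrad [-23.7 -12. ] yaz -33.4 g 1.0 F [-0.1 -0.1 -0.3] T [-0.1   0.15  0.03]
  >> 21.65 p [567.8 127.5 153.2] tilt mrad [-29.5 -15. ] yaz -33.3 g 1.0 F [-0.6 -0.1 -0.3] T [-0.09  0.08  0.  ]
cam pos in tool mm [  76.1    0.7 -192.6] rotvec [ 0.2206  0.2192 -1.5587]
tip z [-29.9 -29.9 -29.8 -29.8 -29.6 -29.3] finger x -9.028551152580198 12.865286027727223
```

```bash
q(){ python3 t.py; }
python3 -m inch '[[1,0,0,50,0],[1,0,0,0,0]]'>/dev/null; q
python3 -m inch '[[1,0,0,30,0],[1,0,0,0,0]]'>/dev/null; q
```

```text
>> 21.95 p [566.2 126.7 107.3] tilt mrad [-24.9  -8.1] yaz -33.4 g 1.002 F [ 1.   0.5 -0.4] T [-0.03  0.09  0.05]
  >> 22.2 p [568.2 127.6  83.1] tilt mrad [-17.4  -2.2] yaz -33.4 g 1.003 F [-0.3  0.3  0.2] T [-0.09  0.08 -0.02]
```

```bash
q(){ python3 t.py; }
python3 -m inch '[[1,5,8,35,0],[1,0,0,0,0]]'>/dev/null; q
```

```text
>> 22.45 p [581.3 129.1  54.8] tilt mrad [-8.1  3.7] yaz -33.3 g 1.001 F [-0.5 -0.5  0.3] T [-0.09  0.04  0.03]
```

```bash
q(){ python3 t.py; }
python3 -m inch '[[1,-2.5,1,14,0.01],[1,0,0,0,0]]'>/dev/null; q; python3 cam.py; python3 drv.py|tail -1
```

```text
>> 22.7 p [583.4 127.1  45. ] tilt mrad [-1.8  7. ] yaz -34.0 g 0.999 F [ 0.7 -0.5 -0.2] T [-0.09  0.13  0.02]
cam pos in tool mm [  74.1   -0.3 -193.5] rotvec [ 0.2174  0.2208 -1.5592]
tip z [-31.2 -31.1 -31.1 -31.  -30.5 -30.2] finger x -10.973903771331845 11.017231175570885
delta tool mm [  2.7  -3.5 -47.1] y_tool az -33.93504592335663
```

```bash
q(){ python3 t.py; }
python3 -m inch '[[-1,0,0,0,0],[-1,0,0,0,0],[-1,0,0,0,0],[-1,0,0,0,0],[-1,0,0,0,0]]' 50 >/dev/null; q
python3 -m inch '[[-1,0,0,0,0],[-1,0,0,0,0],[-1,0,0,0,0]]' 50 >/dev/null; q
```

```text
>> 23.43 p [585.  127.8  46.9] tilt mrad [1.3 8.2] yaz -33.9 g 0.513 F [-0.5 -0.3 -0.3] T [-0.08  0.07  0.03]
  >> 23.8 p [584.9 127.7  46.8] tilt mrad [1.1 8. ] yaz -33.9 g 0.203 F [-0.2  0.5  0.6] T [-0.05  0.09 -0.01]
```

Gripped: the opening reads 0.203, i.e. 17.7 mm on the 18 mm bar. Lifting.

```bash
q(){ python3 t.py; }
python3 -m inch '[[-1,0,0,-15,0],[-1,0,0,-40,0],[-1,0,0,0,0]]'>/dev/null; q
python3 -m inch '[[-1,0,0,-45,0],[-1,0,0,0,0]]'>/dev/null; q; python3 st.py | tail -2
```

```text
>> 24.18 p [584.4 126.9 103.8] tilt mrad [0.1 7.1] yaz -33.9 g 0.202 F [ 0.1  1.1 -1.8] T [-0.1   0.05 -0.02]
  >> 24.43 p [583.1 126.5 149.1] tilt mrad [-2.2  6.6] yaz -33.9 g 0.198 F [ 0.3  0.5 -2.1] T [-0.1   0.03  0.03]
24.475 [0.5806 0.1267 0.1463] j [-0.955  0.302  0.845  1.675 -0.241  1.278 -0.652] qd [ 0.002  0.027 -0.021  0.051 -0.008  0.     0.003] g 0.202381853598786 F [-0.4  0.1 -3.2] T [-0.08  0.21  0.02]
ztool [-0.0077  0.0054 -1.    ] yaz -33.908828456934366
```

```bash
q(){ python3 t.py; }
python3 -m inch '[[-1,-52,18,0,0],[-1,-52,18,0,0],[-1,-52,18,0,0],[-1,-52,18,0,0]]'>/dev/null; q
python3 -m inch '[[-1,-52,18,0,0],[-1,-52,18,0,0],[-1,-52,18,0,0],[-1,0,0,0,0]]'>/dev/null; q; python3 st.py | head -1
cat > plug.py <<'E'
from h import *
import sys
d=im("wrist"); P=cloud(d); hsv=cv2.cvtColor(d["color"],cv2.COLOR_RGB2HSV)
save(d,sys.argv[1])
near=np.hypot(P[...,0]-.523,P[...,1]+.196)<.028
br=(hsv[...,1]>110)&(hsv[...,0]<35)
m=near&br&(P[...,2]>.062); q=P[m]
print("px box",[ (x.min(),x.max()) for x in np.where(m)],len(q))
# fit top plane: points with z within top
t=P[near&(P[...,2]>.066)&(P[...,2]<.08)&br]
c=t.mean(0)
for _ in range(4):
    u,s_,vt=np.linalg.svd(t-t.mean(0),full_matrices=False); n=vt[2]*np.sign(vt[2,2]); r=(t-t.mean(0))@n
    k=abs(r)<max(.0015,np.std(r)); t=t[k]
print("top n",n.round(3),"N",len(t),"rect",cv2.minAreaRect((t[:,:2]*1000).astype(np.float32)),"z",np.median(t[:,2]))
man=(abs(P[...,2]-.045)<.004)&(hsv[...,1]<60)&(np.hypot(P[...,0]-.523,P[...,1]+.196)<.12)
print("man",cv2.minAreaRect((P[man][:,:2]*1000).astype(np.float32)))
E
python3 plug.py pics/p1.png
```

```text
>> 24.98 p [519.4 -84.6 138.6] tilt mrad [-18.8   4.1] yaz -33.2 g 0.199 F [ 0.6 -0.2 -2.8] T [-0.11  0.   -0.03]
  >> 25.48 p [ 469.7 -252.2  132.8] tilt mrad [-28.8   6. ] yaz -33.6 g 0.2 F [ 0.2  0.9 -3. ] T [-0.05  0.05  0.06]
25.475 [ 0.4697 -0.2522  0.1328] j [-0.51   0.215  1.072  1.822 -0.188  1.248  0.031] qd [-0.035  0.002 -0.072  0.025 -0.058  0.012 -0.001] g 0.20026842744910037 F [ 0.2  0.9 -3. ] T [-0.05  0.05  0.06]
px box [(np.int64(47), np.int64(366)), (np.int64(14), np.int64(413))] 402
top n [ 0.044 -0.058  0.997] N 321 rect ((523.27001953125, -197.6855010986328), (15.694725036621094, 15.438606262207031), 68.72572326660156) z 0.0713075071928944
man ((521.6965942382812, -195.35458374023438), (199.49319458007812, 60.084678649902344), 80.98918151855469)
```

View pics/p1.png

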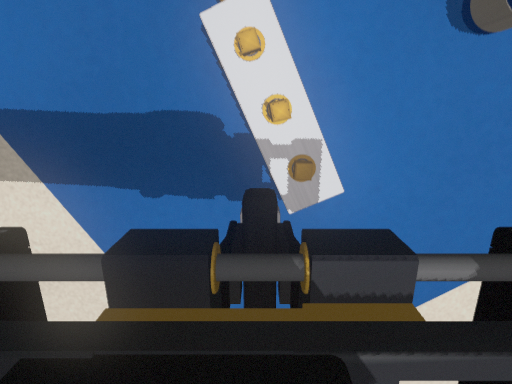

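The plug at (277,110) px leans about 5° toward (+x,-y). Its head yaw is about 68.7°, its head centre about (523.3,-197.7), and the port about (522,-196). Next I measure how the driver sits in the hand.

```bash
cat > bar.py <<'E'
from h import *
d=im("wrist"); P=cloud(d); hsv=cv2.cvtColor(d["color"],cv2.COLOR_RGB2HSV)
s=ctrl.get_state(); p=np.array(s["position"]);R=Ro.from_rotvec(s["tool_rot"]).as_matrix()
Q=((P-p)@R*1000)
m=(abs(Q[...,1])<12)&(Q[...,0]>14)&(Q[...,0]<42)&(Q[...,2]>-68)&(Q[...,2]<-48)
q=Q[m]; t=q
def fit(t,th):
    for _ in range(5):
        u,s_,vt=np.linalg.svd(t-t.mean(0),full_matrices=False); n=vt[2]*np.sign(vt[2,2]); r=(t-t.mean(0))@n
        t=t[abs(r)<max(th,1.5*np.std(r))]
    return n,t
n,t=fit(t,.8)
print("bar up in tool",(-n).round(3),"N",len(t),"x",np.percentile(t[:,0],[1,50,99]).round(1),"y",np.percentile(t[:,1],[1,50,99]).round(1),"z",np.median(t[:,2]).round(1))
up=R@-n; print("bar up world",up.round(4))
M=P[(abs(P[...,2]-.045)<.005)&(hsv[...,1]<60)&(np.hypot(P[...,0]-.523,P[...,1]+.196)<.12)]*1000
if len(M)>300: n2,_=fit(M,.8); print("manifold n",n2.round(4),len(M))
E
python3 bar.py
```

```text
bar up in tool [ 0.077  0.002 -0.997] N 718 x [14.2 22.5 30.9] y [-7.8 -0.3  7.2] z -57.3
bar up world [0.0716 0.0546 0.9959]
manifold n [1.9e-03 4.0e-04 1.0e+00] 12219
```

```bash
cat >> bar.py <<'E'
for x0 in range(12,40,3):
    k=(q[:,0]>=x0)&(q[:,0]<x0+3)&(abs(q[:,1])<6); print(x0+1.5,k.sum(),np.median(q[k,2]).round(2) if k.sum() else None)
E
python3 bar.py
python3 - <<'E'
from h import *
a=im("scene"); s=ctrl.get_state(); p=np.array(s["position"]);R=Ro.from_rotvec(s["tool_rot"]).as_matrix()
print([proj(a,p+R[:,2]*z).round(1).tolist() for z in (-.046,.0,.035)])
u,v=proj(a,p).astype(int); save(a,"pics/s1.png",(max(0,u-60),max(0,v-60),u+100,v+60),5); print(u,v)
E
```

```text
bar up in tool [ 0.074  0.002 -0.997] N 759 x [14.2 22.6 31.2] y [-7.8  0.1  7.6] z -57.3
bar up world [0.0697 0.0522 0.9962]
manifold n [1.2e-03 4.0e-04 1.0e+00] 12222
13.5 41 -57.69
16.5 129 -57.74
19.5 142 -57.65
22.5 132 -57.61
25.5 138 -57.61
28.5 150 -57.25
31.5 212 -54.7
34.5 0 None
37.5 0 None
40.5 0 None
[[107.8, 155.1], [114.3, 173.5], [118.9, 186.3]]
114 173
```

View pics/s1.png

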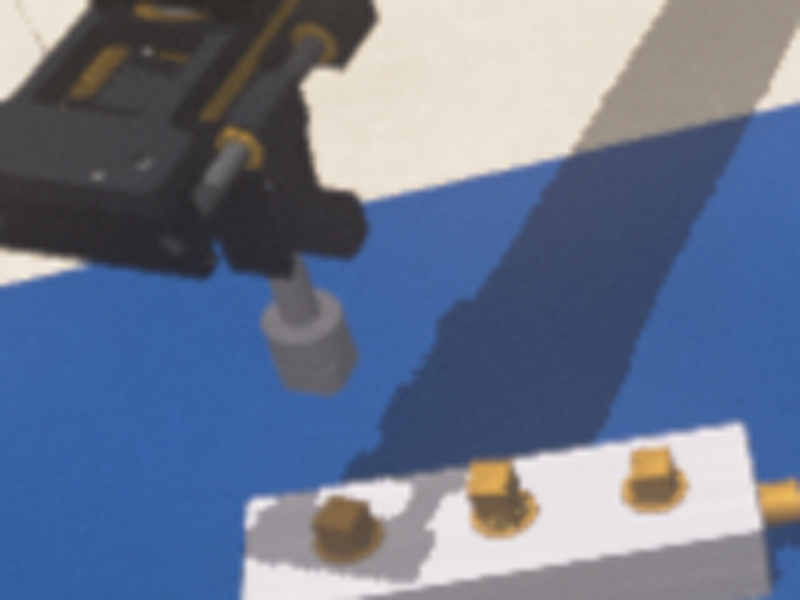

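The bar is flat to within about 10 mrad in the hand and sits about 2 mm off centre along its length. I move over the plug and align the yaw.

```bash
q(){ python3 t.py; }
python3 -m inch '[[-1,39,7,0,0],[-1,39,7,0,0],[-1,0,0,0,-0.11],[-1,0,0,0,-0.11],[-1,0,0,0,0]]'>/dev/null; q
python3 -m inch '[[-1,0,0,0,0]]'>/dev/null; q
```

```text
>> 26.35 p [ 532.3 -175.4  130.7] tilt mrad [-28.3  10.9] yaz -19.1 g 0.203 F [-0.2  0.7 -2.1] T [-0.13  0.02 -0.05]
  >> 26.48 p [ 532.4 -174.5  130.5] tilt mrad [-28.5  11.1] yaz -19.1 g 0.204 F [ 0.5 -0.2 -2.3] T [-0.08  0.05 -0.03]
```

```bash
q(){ python3 t.py; }
python3 -m inch '[[-1,0,0,-10,0.02],[-1,0,0,-10,0.02],[-1,0,0,-10,0],[-1,0,0,-10,0],[-1,0,0,-10,0]]'>/dev/null; q
python3 -m inch '[[-1,0,0,50,0],[-1,0,0,0,0]]'>/dev/null; q
python3 -m inch '[[-1,0,0,-10,0],[-1,0,0,-10,0],[-1,0,0,-10,0],[-1,0,0,-10,0],[-1,0,0,-10,0]]'>/dev/null; q
python3 -m inch '[[-1,0,0,50,0],[-1,0,0,0,0]]'>/dev/null; q
```

```text
>> 27.1 p [ 533.9 -175.4  184.2] tilt mrad [-27.9  11.1] yaz -21.7 g 0.203 F [ 0.4  0.3 -2.2] T [-0.09  0.01  0.03]
  >> 27.35 p [ 534.  -175.   135.9] tilt mrad [-24.4  11.1] yaz -21.7 g 0.202 F [ 0.1  0.5 -1.4] T [-0.1   0.06  0.02]
  >> 27.98 p [ 538.2 -177.3  195.3] tilt mrad [-16.4   9.7] yaz -21.7 g 0.204 F [ 0.2 -0.7 -3.2] T [-0.12  0.06 -0.01]
  >> 28.23 p [ 539.  -176.8  147. ] tilt mrad [-12.9   9.8] yaz -21.7 g 0.199 F [-0.7 -0.1 -1.8] T [-0.13  0.1   0.02]
```

```bash
q(){ python3 t.py; }
python3 -m inch '[[-1,-5,-2,-10,0],[-1,-5,-2,-10,0],[-1,-5,-2,-10,0],[-1,-5,-2,-10,0],[-1,0,0,0,0]]'>/dev/null; q
python3 -m inch '[[-1,0,0,55,0],[-1,0,0,0,0]]'>/dev/null; q; python3 st.py|head -1
```

```text
>> 28.85 p [ 526.5 -196.7  196.6] tilt mrad [-3.7  8. ] yaz -21.8 g 0.203 F [-0.2  0.1 -3.6] T [-0.07  0.09  0.02]
  >> 29.1 p [ 527.1 -195.6  141.4] tilt mrad [-2.   8.9] yaz -21.8 g 0.201 F [-0.1  0.6 -1.8] T [-0.06  0.09  0.02]
29.1 [ 0.5271 -0.1956  0.1414] j [-0.541  0.249  0.99   1.764 -0.226  1.253  0.128] qd [-0.006 -0.054  0.026 -0.134  0.006 -0.005 -0.006] g 0.20096499719234925 F [-0.1  0.6 -1.8] T [-0.06  0.09  0.02]
```

```bash
q(){ python3 t.py; }
python3 -m inch '[[-1,-1.5,-3.5,28,0],[-1,0,0,0,0],[-1,0,0,0,0]]'>/dev/null; q
python3 - <<'E'
from h import *
a=im("scene"); u,v=proj(a,[.523,-.196,.08]).astype(int); save(a,"pics/s2.png",(u-50,v-45,u+50,v+35),7)
E
```

```text
>> 29.52 p [ 531.1 -198.6  122.8] tilt mrad [13.8  4.6] yaz -21.7 g 0.203 F [ 0.2 -0.1 -2.3] T [-0.1   0.06  0.  ]
```

View pics/s2.png

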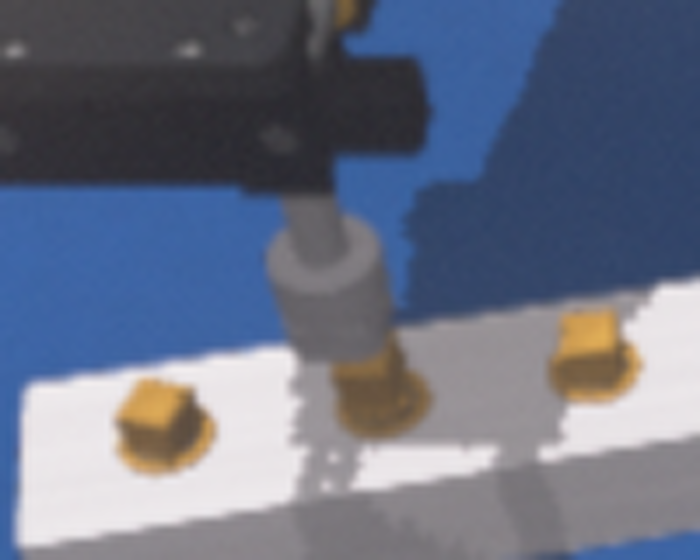

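```bash
q(){ python3 t.py; }
python3 -m inch '[[-1,0,-60,0,0],[-1,0,0,0,0],[-1,0,56,0,0],[-1,0,0,0,0]]'>/dev/null; q
python3 -m inch '[[-1,0,-60,0,0],[-1,0,0,0,0],[-1,0,60,0,0],[-1,0,0,0,0]]'>/dev/null; q
```

```text
>> 30.07 p [ 528.1 -195.6  122.7] tilt mrad [10.5  4. ] yaz -21.6 g 0.201 F [-1.  -0.  -2.6] T [-0.03  0.2   0.06]
  >> 30.57 p [ 523.2 -193.9  123.9] tilt mrad [ 6.8 -0.2] yaz -21.6 g 0.202 F [-1.8  1.2 -2.3] T [-0.01  0.2   0.  ]
```

```bash
q(){ python3 t.py; }
python3 -m inch '[[-1,0,0,-60,0],[-1,0,0,0,0],[-1,0,-60,0,0],[-1,0,0,0,0],[-1,0,60,0,0]]'>/dev/null; python3 -m inch '[[-1,0,0,0,0]]'>/dev/null; q
python3 -m inch '[[-1,0,-60,0,0],[-1,0,0,0,0],[-1,0,60,0,0],[-1,0,0,0,0]]'>/dev/null; q
```

```text
>> 31.32 p [ 524.9 -193.7  190.6] tilt mrad [-0.2 -2.1] yaz -22.0 g 0.199 F [-0.1  1.1 -2. ] T [0.02 0.19 0.01]
  >> 31.82 p [ 523.8 -193.1  195.8] tilt mrad [-5.2 -1. ] yaz -22.4 g 0.199 F [ 0.4  1.2 -2.8] T [ 0.1   0.18 -0.01]
```

```bash
q(){ python3 t.py; }
python3 -m inch '[[-1,0,-62,0,0],[-1,0,0,0,0],[-1,0,62,0,0],[-1,0,0,0,0]]'>/dev/null; q
python3 -m inch '[[-1,0,0,62,0],[-1,0,0,0,0]]'>/dev/null; q
python3 -m inch '[[-1,0,0,12,0],[-1,0,0,0,0]]'>/dev/null; q
```

```text
>> 32.33 p [ 523.5 -192.7  202. ] tilt mrad [-10.6   0.7] yaz -22.9 g 0.201 F [-1.   0.9 -2.2] T [0.03 0.13 0.02]
  >> 32.58 p [ 523.3 -194.6  142.4] tilt mrad [-10.3  -2.6] yaz -23.0 g 0.203 F [-0.2 -0.3 -2.3] T [-0.08  0.12 -0.  ]
  >> 32.83 p [ 525.6 -196.   134.1] tilt mrad [-2.6 -2.2] yaz -23.1 g 0.2 F [-0.   0.3 -2.3] T [-0.16  0.08  0.01]
```

```bash
q(){ python3 t.py; }
python3 -m inch '[[-1,0,0,-60,0],[-1,0,0,0,0],[-1,0,-62,0,0],[-1,0,0,0,0],[-1,0,60,0,0]]'>/dev/null; python3 -m inch '[[-1,0,0,0,0],[-1,0,-62,0,0],[-1,0,0,0,0],[-1,0,60,0,0],[-1,0,0,0,0]]'>/dev/null; q
python3 -m inch '[[-1,0,-62,0,0],[-1,0,0,0,0],[-1,0,62,0,0],[-1,0,0,0,0]]'>/dev/null; q
python3 -m inch '[[-1,0,-62,0,0],[-1,0,0,0,0],[-1,0,62,0,0],[-1,0,0,0,0]]'>/dev/null; q;python3 st.py|head -1
```

```text
>> 34.08 p [ 531.1 -192.6  208.5] tilt mrad [-8.9 -2.6] yaz -23.6 g 0.199 F [-0.4  0.7 -3.5] T [0.06 0.16 0.01]
  >> 34.58 p [ 531.7 -191.9  214.5] tilt mrad [-13.3  -4.1] yaz -24.1 g 0.203 F [-0.3  0.9 -2.1] T [ 0.09  0.08 -0.02]
  >> 35.08 p [ 532.7 -191.5  220.7] tilt mrad [-16.7  -5.5] yaz -24.5 g 0.201 F [ 0.1  1.1 -2.6] T [0.03 0.16 0.02]
35.075 [ 0.5327 -0.1915  0.2207] j [-0.72   0.269  1.207  1.639 -0.241  1.422  0.087] qd [-0.052 -0.29   0.023  0.041  0.047  0.065 -0.011] g 0.20125667914198525 F [ 0.1  1.1 -2.6] T [0.03 0.16 0.02]
```

```bash
q(){ python3 t.py; }
python3 -m inch '[[-1,-8,-14,55,-0.05],[-1,0,0,0,0]]'>/dev/null; q
python3 -m inch '[[-1,0,0,50,0],[-1,0,0,0,0]]'>/dev/null; q;python3 st.py|head -1
```

```text
>> 35.38 p [ 511.8 -195.5  167.2] tilt mrad [-13.5   0.3] yaz -21.9 g 0.202 F [ 0.2 -0.  -2.4] T [-0.1  -0.01 -0.03]
  >> 35.62 p [ 514.5 -195.4  121.5] tilt mrad [-3.   3.8] yaz -21.9 g 0.204 F [ 0.1  0.4 -1.8] T [-0.08  0.05 -0.01]
35.625 [ 0.5145 -0.1954  0.1215] j [-0.675  0.294  1.16   1.819 -0.289  1.221  0.19 ] qd [-0.01  -0.084  0.04  -0.15   0.009 -0.015 -0.015] g 0.20404702495120275 F [ 0.1  0.4 -1.8] T [-0.08  0.05 -0.01]
```

```bash
q(){ python3 t.py; }
python3 -m inch '[[-1,2.5,6,9,0],[-1,0,0,0,0]]'>/dev/null; q
```

```text
>> 35.92 p [ 529.2 -197.9  121. ] tilt mrad [13.9  1.1] yaz -21.8 g 0.199 F [ 0.1 -0.1 -2.2] T [-0.1   0.11 -0.  ]
```

Zero rows right after a move re-target a lagging pose, which is where the tilt comes from. From now on I settle with camera calls, which hold the true target.

```bash
sed -i '1a [im("top") for _ in range(3)]' t.py
python3 -m inch '[[-1,0.5,-6,8,0]]'>/dev/null; python3 t.py; python3 t.py
```

```text
>> 36.2 p [ 523.3 -194.7  112.6] tilt mrad [13.1  1.8] yaz -21.8 g 0.201 F [ 0.6  0.4 -2.8] T [-0.11  0.08  0.01]
  >> 36.35 p [ 523.9 -195.1  112.9] tilt mrad [13.9  1.1] yaz -21.8 g 0.201 F [ 0.2 -0.3 -2.5] T [-0.1   0.12 -0.01]
```

Settling this way is precise. Now I engage in small steps and watch the force.

```bash
for i in 1; do python3 -m inch '[[-1,0,0,6,0]]'>/dev/null; python3 t.py; python3 -m inch '[[-1,0,0,4,0]]'>/dev/null; python3 t.py; done
```

```text
>> 36.62 p [ 523.5 -195.   106.4] tilt mrad [12.9  1.2] yaz -21.8 g 0.205 F [ 0.6 -1.4 -2.7] T [-0.09  0.08 -0.01]
  >> 36.9 p [ 523.4 -194.9  102.1] tilt mrad [12.3  1.2] yaz -21.8 g 0.203 F [-0.2  0.7 -2.4] T [-0.13  0.1  -0.02]
```

```bash
python3 -m inch '[[-1,0,0,4,0]]'>/dev/null; python3 t.py; python3 -m inch '[[-1,0.5,-0.5,3,0]]'>/dev/null; python3 t.py
```

```text
>> 37.17 p [ 523.2 -194.8   97.8] tilt mrad [11.6  1.3] yaz -21.8 g 0.205 F [-0.4 -0.5 -2.4] T [-0.08  0.06 -0.01]
  >> 37.45 p [ 522.8 -194.    94.6] tilt mrad [11.4  1.4] yaz -21.8 g 0.198 F [ 0.   0.1 -2.9] T [-0.12  0.11 -0.01]
```

```bash
python3 -m inch '[[-1,0.3,0,1.5,0]]'>/dev/null; python3 t.py; python3 -m inch '[[-1,0,0,1,0]]'>/dev/null; python3 t.py
```

```text
>> 37.73 p [ 523.2 -194.1   93.8] tilt mrad [12.   1.3] yaz -21.8 g 0.203 F [-1.8  0.   4.6] T [-0.05  0.56  0.02]
  >> 38.0 p [ 523.6 -194.3   93.7] tilt mrad [12.7  1.4] yaz -21.8 g 0.199 F [-1.9  0.3  7.6] T [0.13 0.68 0.02]
```

Seated, pressing about 10 N. Now I ease it sideways against the lean, toward (-x,+y), then back over the port axis.

```bash
python3 -m inch '[[-1,1,-2,0.3,0]]'>/dev/null; python3 t.py; python3 -m inch '[[-1,1,-2,0.3,0]]'>/dev/null; python3 t.py
```

```text
>> 38.27 p [ 522.9 -193.2   93.9] tilt mrad [14.5  0.6] yaz -21.8 g 0.204 F [ 0.5 -1.   3.4] T [-0.49 -0.13  0.08]
  >> 38.55 p [ 521.7 -191.8   93.7] tilt mrad [15.4  0. ] yaz -21.8 g 0.201 F [ 1.2 -1.3  2.5] T [-0.67 -0.28  0.05]
```

```bash
python3 -m inch '[[-1,0,0,1.5,0]]'>/dev/null; python3 t.py
python3 - <<'E'
from h import *
a=im("scene"); u,v=proj(a,[.523,-.196,.06]).astype(int); save(a,"pics/s3.png",(u-40,v-35,u+40,v+25),10)
print(u,v,"port",proj(a,[.522,-.196,.045]),"upright 59",proj(a,[.522,-.196,.059]))
E
```

```text
>> 38.83 p [ 522.1 -191.9   93.4] tilt mrad [15.9  0.5] yaz -21.8 g 0.204 F [-1.6 -0.1 10.9] T [-0.25  0.53 -0.01]
152 210 port [154.00894894 214.98858429] upright 59 [152.76749514 210.34809169]
```

View pics/s3.png

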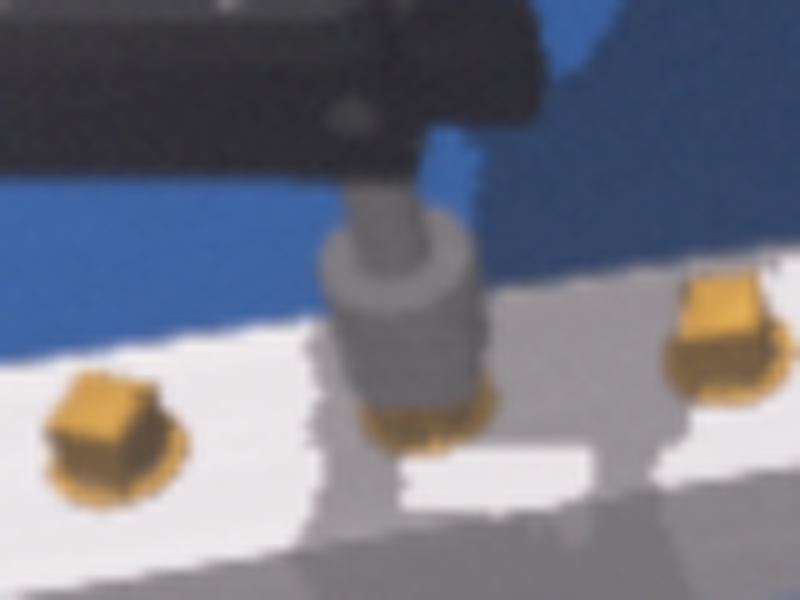

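The crop shows the socket fully over the head and centred on the brass ring at (428,410). I centre it slightly, then start turning clockwise, with a small y shift to keep the socket axis fixed.

```bash
python3 -m inch '[[-1,-0.5,0.7,0,0]]'>/dev/null; python3 t.py; python3 -m inch '[[-1,0,0.5,0.2,0.18]]'>/dev/null; python3 t.py;  python3 -m inch '[[-1,0,0.5,0.2,0.18]]'>/dev/null; python3 t.py; python3 st.py|head -1
```

```text
>> 39.15 p [ 522.2 -192.1   93.5] tilt mrad [14.8  1.8] yaz -21.8 g 0.204 F [-0.6 -0.4  6.6] T [-0.05  0.47 -0.  ]
  >> 39.42 p [ 523.  -192.5   93.6] tilt mrad [15.2  1.1] yaz -32.0 g 0.203 F [ 0.1 -1.8  5.3] T [-0.46 -0.03 -0.02]
  >> 39.7 p [ 523.4 -193.3   93.5] tilt mrad [15.1  0.3] yaz -42.0 g 0.207 F [-0.9 -1.6  5. ] T [-0.68  0.13  0.  ]
39.7 [ 0.5234 -0.1933  0.0935] j [-0.68   0.355  1.179  1.849 -0.365  1.163 -0.112] qd [ 0.001 -0.006 -0.005  0.     0.002 -0.     0.021] g 0.20682866896868807 F [-0.9 -1.6  5. ] T [-0.68  0.13  0.  ]
```

```bash
python3 -m inch '[[-1,-0.5,0.5,0.6,0]]'>/dev/null; python3 t.py; python3 -m inch '[[-1,0,0.5,0.3,0.18]]'>/dev/null; python3 t.py;  python3 -m inch '[[-1,0,0.5,0.2,0.18]]'>/dev/null; python3 t.py
```

```text
>> 40.02 p [ 523.5 -193.5   93.4] tilt mrad [15.2  1.4] yaz -41.7 g 0.202 F [-0.5 -0.5  9.2] T [-0.1   0.39 -0.01]
  >> 40.3 p [ 523.9 -193.8   93.4] tilt mrad [14.8  1.7] yaz -51.7 g 0.203 F [-0.3 -0.4  6.8] T [-0.36  0.4  -0.  ]
  >> 40.58 p [ 524.1 -194.1   93.3] tilt mrad [14.6  1.9] yaz -61.8 g 0.2 F [-0.2 -0.7  5.5] T [-0.43  0.28 -0.02]
```

```bash
python3 -m inch '[[-1,0,0.5,0.6,0.18]]'>/dev/null; python3 t.py; python3 -m inch '[[-1,0,0.5,0.4,0.18]]'>/dev/null; python3 t.py;  python3 -m inch '[[-1,0,0.5,0.4,0.18]]'>/dev/null; python3 t.py; python3 st.py|head -1
```

```text
>> 40.85 p [ 524.4 -194.5   93.1] tilt mrad [14.5  2.3] yaz -71.8 g 0.204 F [ 0.3 -1.3  7.2] T [-0.34  0.46  0.01]
  >> 41.12 p [ 524.6 -194.9   93.1] tilt mrad [14.3  2.6] yaz -81.9 g 0.204 F [-0.5 -0.9  7.6] T [-0.31  0.41  0.01]
  >> 41.4 p [ 524.6 -195.4   93. ] tilt mrad [14.1  3. ] yaz -91.9 g 0.203 F [-1.4 -1.1  6.8] T [-0.3   0.47  0.01]
41.4 [ 0.5246 -0.1954  0.093 ] j [-0.693  0.388  1.216  1.844 -0.405  1.176 -0.947] qd [-0.001 -0.001 -0.001 -0.001  0.002 -0.001  0.019] g 0.20275430422494492 F [-1.4 -1.1  6.8] T [-0.3   0.47  0.01]
```

The turn is done: the driver moved 70° (60° plus about 10° of play), and it sank about 0.5 mm, as the thread pitch predicts. A last ease and press to square it, then I release.

```bash
python3 -m inch '[[-1,-0.5,0.4,0.8,0]]'>/dev/null; python3 t.py; python3 -m inch '[[-1,0,0,-0.8,0]]'>/dev/null; python3 t.py; python3 -m inch '[[-0.4,0,0,0,0],[-0.4,0,0,0,0],[-0.4,0,0,0,0]]'>/dev/null; python3 t.py; python3 st.py|head -1;python3 bar.py|head -2
```

```text
>> 41.73 p [ 524.5 -195.5   92.9] tilt mrad [14.8  3.9] yaz -91.6 g 0.206 F [-0.8  0.3 10.3] T [-0.11  0.38  0.02]
  >> 42.0 p [ 524.1 -195.3   93.2] tilt mrad [14.1  4.2] yaz -91.4 g 0.2 F [-0.6 -1.9  0.4] T [-0.52  0.16  0.01]
  >> 42.52 p [ 523.1 -193.3   92. ] tilt mrad [11.4  7. ] yaz -91.3 g 0.295 F [-0.2 -0.1  0.5] T [-0.06  0.19  0.01]
42.525 [ 0.5231 -0.1933  0.092 ] j [-0.691  0.385  1.212  1.846 -0.403  1.177 -0.939] qd [ 0.001  0.002  0.002 -0.001  0.001 -0.    -0.002] g 0.2954736677833105 F [-0.2 -0.1  0.5] T [-0.06  0.19  0.01]
bar up in tool [ 0.068  0.002 -0.998] N 942 x [14.3 24.8 35.3] y [-5.3  2.8 10.2] z -58.2
bar up world [ 0.0565 -0.0103  0.9983]
```

```bash
python3 -m inch '[[0.2,0,0,0,0],[0.2,0,0,0,0],[0.2,0,0,0,0]]'>/dev/null; python3 t.py; python3 bar.py; python3 -m inch '[[0.2,0,0,-20,0]]'>/dev/null; python3 t.py; python3 st.py|head -1
```

```text
>> 43.15 p [ 523.2 -193.5   92.2] tilt mrad [11.7  6.8] yaz -91.3 g 0.585 F [-1.3  0.1  0.1] T [-0.02  0.15 -0.02]
bar up in tool [ 0.068  0.007 -0.998] N 959 x [14.2 24.5 34.9] y [-5.4  2.4 10. ] z -58.2
bar up world [ 0.0562 -0.0154  0.9983]
manifold n [2.1e-03 4.0e-04 1.0e+00] 11398
13.5 49 -58.51
16.5 133 -58.63
19.5 131 -58.58
22.5 139 -58.33
25.5 137 -58.35
28.5 144 -58.18
31.5 154 -58.12
34.5 227 -55.97
37.5 16 -51.78
40.5 0 None
  >> 43.48 p [ 523.7 -193.9  112.8] tilt mrad [13.7  7. ] yaz -91.3 g 0.599 F [-0.5 -0.4 -0.7] T [-0.03  0.12 -0.01]
43.475 [ 0.5237 -0.1939  0.1128] j [-0.702  0.346  1.214  1.824 -0.361  1.206 -0.971] qd [ 0.001  0.016 -0.01   0.023 -0.01  -0.     0.004] g 0.5990950219921115 F [-0.5 -0.4 -0.7] T [-0.03  0.12 -0.01]
```

```bash
python3 -m inch '[[0.2,0,0,-40,0]]'>/dev/null; python3 t.py; python3 -m inch '[[0.2,-50,0,-10,0]]'>/dev/null; python3 t.py; python3 st.py|head -1
cat > fin.py <<'E'
from h import *
for n_ in ("wrist","wrist"):
    d=im(n_); P=cloud(d)*1000; hsv=cv2.cvtColor(d["color"],cv2.COLOR_RGB2HSV)
    near=(np.hypot(P[...,0]-523,P[...,1]+196)<42)&(hsv[...,2]<90)
    m=near&(abs(P[...,2]-150.5)<6); m=cv2.erode(m.astype(np.uint8),np.ones((3,3)))>0; t=P[m]
    if len(t)<50: print(len(t)); continue
    r=cv2.minAreaRect(P[near&(P[...,2]>144)&(P[...,2]<156)][:,:2].astype(np.float32))
    c=np.array(r[0]); ax=np.linalg.svd(t[:,:2]-t[:,:2].mean(0),full_matrices=False)[2][0]
    s=(t[:,:2]-c)@ax; w=(t[:,:2]-c)@[-ax[1],ax[0]]; k=(abs(s)<29)&(abs(w)<7); t=t[k]
    A=np.c_[t[:,:2]-c,np.ones(len(t))]
    for _ in range(3):
        co=np.linalg.lstsq(A,t[:,2],rcond=None)[0]; e=t[:,2]-A@co; g=abs(e)<2*e.std(); A,t=A[g],t[g]
    print("rect",np.round(r[0],1),np.round(r[1],1),round(r[2],1),"N",len(t),"lean deg (x,y)",np.degrees(-co[:2]).round(2),"z",co[2].round(1))
save(d,"pics/end.png")
E
python3 fin.py
```

```text
>> 43.8 p [ 523.6 -194.2  153.1] tilt mrad [15.1  7.4] yaz -91.3 g 0.602 F [ 0.2  0.2 -0.4] T [-0.03  0.2  -0.03]
  >> 44.08 p [ 477.8 -192.6  162.3] tilt mrad [16.6 13.9] yaz -91.4 g 0.6 F [ 0.8 -0.6  0. ] T [-0.02  0.18  0.01]
44.075 [ 0.4778 -0.1926  0.1623] j [-0.829  0.045  1.222  1.862 -0.065  1.255 -1.183] qd [ 0.01   0.101 -0.035 -0.031 -0.067 -0.013  0.02 ] g 0.5997755009261184 F [ 0.8 -0.6  0. ] T [-0.02  0.18  0.01]
rect [ 523.1 -196.7] [17.7 69.4] 89.5 N 281 lean deg (x,y) [ 2.09 -5.06] z 150.8
rect [ 523.5 -197. ] [17.  68.2] 89.3 N 344 lean deg (x,y) [ 1.71 -2.81] z 150.8
```

View pics/end.png

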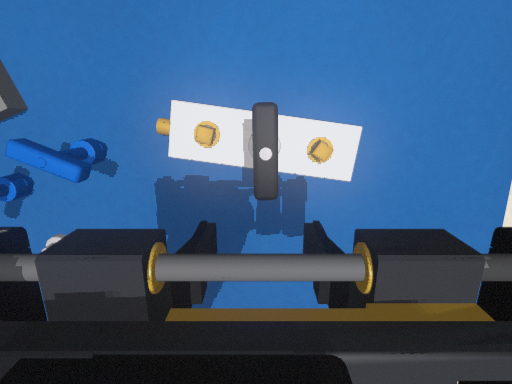

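```bash
cat > fin2.py <<'E'
from h import *
out=[]
for _ in range(8):
    d=im("wrist"); P=cloud(d)*1000; hsv=cv2.cvtColor(d["color"],cv2.COLOR_RGB2HSV)
    M=(abs(P[...,2]-45)<4)&(hsv[...,1]<60)&(np.hypot(P[...,0]-522,P[...,1]+196)<118)
    rm=cv2.minAreaRect(P[M][:,:2].astype(np.float32)); zm=np.median(P[M][:,2])
    B=(np.hypot(P[...,0]-523,P[...,1]+196)<42)&(P[...,2]>144)&(P[...,2]<156)
    r=cv2.minAreaRect(P[B][:,:2].astype(np.float32)); c=np.array(r[0])
    t=P[B]; k=(abs(t[:,0]-c[0])<28)&(abs(t[:,1]-c[1])<6.5)&(abs(t[:,2]-np.median(t[:,2]))<3); t=t[k]
    co=np.linalg.lstsq(np.c_[t[:,:2]-c,np.ones(len(t))],t[:,2],rcond=None)[0]
    off=c-np.array(rm[0]); out.append([*off,*np.degrees(off/105),*np.degrees(-co[:2]),co[2]-zm,*rm[1]])
o=np.array(out); print("off mm, deg from off, deg from plane, height, man size\n",o.mean(0).round(2),"\n",o.std(0).round(2))
E
python3 fin2.py; python3 t.py
```

```text
off mm, deg from off, deg from plane, height, man size
 [ 1.9700e+00 -8.0000e-01  1.0800e+00 -4.4000e-01  9.9000e-01 -1.3000e-01
  1.0542e+02  1.9978e+02  6.0050e+01] 
 [0.22 0.16 0.12 0.08 0.05 0.42 0.02 0.19 0.07]
  >> 44.77 p [ 479.2 -193.   162.5] tilt mrad [13.9  7. ] yaz -91.4 g 0.602 F [-0.6 -0.3  0.7] T [-0.06  0.16  0.02]
```

```bash
python3 -c "
from bench import ctrl; print(ctrl.close_job())"
```

```text
the job is handed in; nothing more can be done
None
```

The job is handed in: the plug is upright to about 1° and turned by an estimated 58–62° clockwise. The driver is standing on it and the gripper is clear. I read no verdict.

**What I did:** I took the black T-handle driver from its holder and seated it on the leaning middle plug. I pressed with 8 to 13 N, eased sideways against the lean, and then turned the driver 70° clockwise, which allows for the play in the socket fit.

**Last checks:**
- **Squareness:** the driver leans about 1.1°, by two measures that agree: its offset from the block centre and the slope of its top.
- **Seating and turn:** the driver's top is 105.4 mm above the block. Fully seated with 0.5 mm of thread taken up, it should be 105.5 mm, so this fits the turn.
- **Forces and time:** no force I read came near a limit. The clock stood at about 45 s of the 61 s allowed.

**What failed or disagreed:**
- **Missed grasps:** my first close was stopped and reopened because the tool had drifted. The second shut above the bar because the fingertips sit about 32 mm above the reported tool point; I corrected for that, and the driver was not moved by either.
- **Tool tilt:** the hand kept picking up about 1° of tilt from how I paused between moves, and some of it remained during the turn.
- **Turn not measured directly:** the torque reading was too noisy to show it, so the turn angle comes only from the driver's rotation, the expected play and the height drop.
- **Bystanders:** I did not measure their positions again at the end, but my moves kept clear of them.

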